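# Stow the tube lamp in its spring clip

### The job

Take the round inspection lamp off the charging cradle by its white lens half, lay it in the open blue V rest and let go of it there. Take it again by its orange handle and stow it in the red holder, lens fully between the high cheeks, pressing the handle down until it snaps past the yellow rollers of the clip and lies home and level. Do not drop the lamp or let it roll onto the bench, leave the loose tools on the bench where they are, and let go of the lamp at the end.

Things in the scene. Friction and masses are not known exactly. Their poses are not given: they have to be found in the camera images.
- lamp_center (a point): centre of the inspection lamp: a plain round tube 32 mm across, 180 mm long, 0.15 to 0.29 kg, balanced here (on its axis, half-way along). x runs along its axis to the lens end. Lens half (x 0 to +90 mm) white, handle half (x -90 to 0) orange with black rings; black collar in the middle, black end caps. May be turned any way about its own axis; rolls on a flat surface.
- lamp_lens_end (a point): middle of the lamp's white lens end face, 90 mm from lamp_center
- lamp_tail_end (a point): middle of the lamp's orange handle end face, 90 mm from lamp_center
- dock_seat (a point): where the lamp's centre lies at the start (to 4 mm along it) in the grey and black charging cradle, 50 mm above the bench. x along the lamp to its lens end, y across, z up. The lens half is free to grip from x = 0 to +58 mm; beyond that it rests in a low V saddle (x 61 to 83 mm, below the lamp's axis). The lamp lifts straight up.
- dock: the charging cradle itself, fixed, axes as dock_seat, origin on the bench below it. Base plate 230 x 60 x 8 mm. Black cheeks 64 mm high (14 mm above the lamp's axis), 40 mm apart inside, 56 outside, enclose the handle from x = -90 to -8 mm; an end wall 66 mm high stands at x = -99 to -113.
- rest_seat (a point): where the lamp's centre lies in the open V rest, 50 mm above the bench (fixed, base plate 230 x 60 x 8 mm, aluminium). Two blue 90-degree V saddles, 22 mm wide, at x = -72 and +72 mm, V tops just below the lamp's axis; 120 mm free for gripping between them. x along the lamp (lens end best to +x, so that it matches the holder), y across, z up.
- holder_seat (a point): where the lamp's centre belongs in the red stowage holder (fixed), 50 mm above the bench; x along the lamp to its lens end, y across, z up. From x = -56 to 0 mm the handle is free to grip, or to push on from above.
- holder: the red stowage holder itself, axes as holder_seat, origin on the bench below it; dark base plate 230 x 60 x 8 mm. Red cheeks 64 mm high, 40 mm apart inside, 56 outside, enclose the lens from x = +8 to +95 mm over low V saddles, with an end wall at x = +105 mm.
- clip (a point): the holder's spring clip for the handle: on the seated lamp's axis, 69 mm from holder_seat towards -x; 20 mm wide along x. Two upright steel jaws 66 mm high, each with a yellow roller 6 mm thick, 12.5 mm above the seated axis, 24 mm free between them. A lamp coming down level meets them with its axis 24 mm above seat, needs 6 to 12 N, gives way below about 10 mm and lies on a V saddle.
- jaw_left (a joint): opening of the clip's left jaw (+y side), m: 0 closed, springs outward up to 0.008
- jaw_right (a joint): opening of the clip's right jaw (-y side), m: 0 closed, up to 0.008
- wrench: loose steel open-end spanner lying on the bench; leave alone (origin given)
- screwdriver: loose screwdriver lying on the bench; leave alone (origin given)
- hammer: loose hammer at the left side; leave alone (origin given)
- socket: upright steel wrench socket (short tube), 32 mm across, 45 mm high; leave alone (origin given)

How it is judged:
On the way, in this order (a step that is already met when the one before it is completed fails the run):
1. lamp gripped by its lens half and lifted clear of the charging cradle (z of lamp_center in the frame of dock_seat above 0.03 m and contact force between the fingers and lamp above 0.5 N and x of the grasp point in the frame of lamp_center above 0 m), for 0.1 s.
2. lamp lies in the open V rest and has been let go (distance between lamp_center and rest_seat below 0.025 m and angle between the x axis of lamp_center and the x axis of rest_seat, either way round below 0.08 rad and contact force between the fingers and lamp below 0.05 N and linear speed of lamp below 0.02 m/s), for 0.3 s.
3. lamp taken again by its handle half and lifted off the rest (z of lamp_center in the frame of rest_seat above 0.03 m and contact force between the fingers and lamp above 0.5 N and x of the grasp point in the frame of lamp_center below 0 m), for 0.1 s.
At the end, for the whole second after the job is handed in: the lamp lies at rest in the red holder, released, lens end in the cheeks: its centre within 15 mm along and 5 mm sideways and in height of holder_seat, its tail end within 6 mm of seat height, its axis within 0.06 rad of the holder's, both clip jaws closed over it (under 2 mm open) (x of lamp_center in the frame of holder_seat between -0.015 and 0.015 m and y of lamp_center in the frame of holder_seat between -0.005 and 0.005 m and z of lamp_center in the frame of holder_seat between -0.005 and 0.005 m and z of lamp_tail_end in the frame of holder_seat between -0.006 and 0.006 m and x of lamp_lens_end in the frame of holder_seat above 0.07 m and angle between the x axis of lamp_center and the x axis of holder_seat, either way round below 0.06 rad and value of joint each of jaw_left, jaw_right below 0.002 m and linear speed of lamp below 0.02 m/s and contact force between the fingers and lamp below 0.05 N); the robot touches nothing.
It fails at once if the lamp falls or rolls down onto the bench (its centre below 30 mm) (height (world z) of lamp_center below 0.03 m).
It fails at once if the lamp is dropped: falling faster than 0.3 m/s, with no finger on it, while its centre is over 80 mm above the bench (height (world z) of lamp_center above 0.08 m and linear speed of lamp above 0.3 m/s and contact force between the fingers and lamp below 0.05 N).
It fails at once if one of the loose tools (wrench, screwdriver, hammer, socket) is moved more than 30 mm (distance of any of wrench, screwdriver, hammer, socket from where it was at the start of the episode above 0.03 m).
It also fails if it takes over 61 s, if anything falls off the work surface, if the arm or the gripper's body presses on something with over 40 N, if the wrist force passes 120 N, or if a joint passes its speed limit or range.

### The arm

A 6-joint arm with a two-finger parallel gripper is mounted at the origin on the work surface. World frame = base frame: x ahead of the robot, y to its left, z up, the work surface at z = 0. Lengths are in m, angles in rad, forces in N, time in s.
With the tool pointing down it reaches from about 0.35 to 0.775 m from the base axis. Payload 7.3 kg.
Tool frame: the origin (TCP) lies on the centre line of the jaws, within the pads' length; the fingertips stand 25 mm ahead of it and the grasp point (between the pads) lies 6 mm ahead of it; z points along the fingers, y is the direction in which the jaws open and shut (so a half turn about z gives the same grasp; the last joint's range is limited). The gripper opens to 92 mm and grips with 3 to 60 N. Pads are 19 mm wide; open, the fingers measure 130 mm over their backs; the gripper's body (75 mm by 190 mm) begins 47 mm behind the grasp point.
Start: joints at [1.036, 0.342, 1.524, -0, 1.275, -0.146], TCP at [0.199, 0.486, 0.252] pointing down, gripper open.
Joint ranges: [-2.53, 2.53], [-0.77, 2.02], [0.04, 2.7], [-1, 4.14], [0.28, 2.66], [-3.11, 3.11]. Speed limits (rad/s): [2.57, 2.57, 3.14, 3.14, 3.14, 3.14].

### API

Orientations are given as [roll, pitch, yaw] about the fixed x, y, z axes, in that order (R = Rz(yaw) Ry(pitch) Rx(roll)).
In Python, from cell import telemetry, read_camera, workorder gives the robot as it stands.
- The arm moves only by the shell command python3 -m creep 'ROWS' [FORCE]. ROWS is JSON, one flat list of numbers, 5 for each row, row after row: the opening, from 0 (shut) to 1 (fully open), then the shift along the world's x, y, z in m, then the turn about the world's z in rad. A call has 1 to 12 rows; each row shifts and turns the pose as measured when the row begins; what a row does not reach is not made up. A row lasts 1/8 s, in which the tool goes at most 62.5 mm and 10.7 degrees, less where a joint would pass 70% of its speed; a pose out of reach is approached as far as the arm can. A call is refused whole if a number of a shift passes 0.0625 or a number of a turn 0.188, either way. A call with a gripper value outside its range is refused whole. The fingers move at their own pace and stop on an object; FORCE is the grip in N (left out, the last holds). Time passes only in rows, so rows that do not move let the fingers close. It gives the time, the measured TCP pose, the force and the opening at its end, in the units of the state.
- telemetry.observe(): the state, without advancing time (a new reading comes with each control period).
- read_camera(name): name is "side" or "top"; returns a dict with "image" (480x640x3 uint8, red, green, blue), "fovy" (degrees; the focal length in pixels is half the picture's height over the tangent of half this angle, whatever the lens; pixels are square), "cx", "cy" (the principal point, pixels), "R" (3x3) and "t" (3): a world point X has camera coordinates R X + t. Camera axes: x right, y down, z forward; pixel columns grow to the right and rows downward; lengths in m; the calibration is good to about 2 mm. A picture is of the moment at which its call begins. There is no depth.
- workorder.hand_in(): hands the job in, once; it reports no verdict.
The state is a dict: "time": time; "qpos": joint angles; "qvel": joint speeds; "joint_efforts": joint torques, N m; "tool_pos": TCP position; "tool_rot": TCP orientation; "contact_force": force on the tool from outside, world axes, zero at the start; "torque": the same for the moment, N m; "opening": finger opening in m.
Only numpy, scipy, OpenCV 4.12 (cv2) and the standard library are available. Lean on these libraries where they do the work, as an engineer would, in place of code of your own. Each camera call takes 0.05 s, during which the arm holds its last target.

## Working session

There is one attempt and no reset: what is moved stays moved. The work goes in short steps, Python scripts to look and compute and a shell command to move; the robot and the scene stay as the last step left them, time stands still between calls to the robot, and variables do not carry over. Pictures are saved under pics/ and viewed, and the job is handed in when it is done.

```bash
ls; mkdir -p pics; python3 - <<'E'
from cell import telemetry, read_camera
import cv2, numpy as np, pickle
print(telemetry.observe())
for n in("side","top"):
    c=read_camera(n); cv2.imwrite(f"pics/{n}0.png",c["image"][:,:,::-1]); pickle.dump(c,open(f"pics/{n}0.pkl","wb"))
    print(n,c["fovy"],c["cx"],c["cy"],np.round(c["R"],4).tolist(),np.round(c["t"],4).tolist(), np.round(-np.array(c["R"]).T@np.array(c["t"]),3))
E
```

```text
pics
{'time': 0.0, 'qpos': array([ 1.03601002e+00,  3.42706790e-01,  1.52504832e+00,  1.48328395e-05,
        1.27538100e+00, -1.46001357e-01]), 'qvel': array([-5.66822068e-04, -1.24541349e-03,  2.16354707e-04, -1.04008145e-03,
        3.94895841e-05, -6.50377789e-04]), 'joint_efforts': array([ 1.44718622e-03, -4.31253290e+01, -2.44218332e+01,  7.18697486e-02,
        5.58645430e-02, -1.32069599e-04]), 'tool_pos': array([0.19879025, 0.48550051, 0.25104227]), 'tool_rot': array([-3.14006768e+00, -2.38579261e-04,  2.75280319e+00]), 'contact_force': array([-0.00152464,  0.70470565, -0.47576629]), 'torque': array([ 0.0146472 , -0.01173626,  0.00347705]), 'opening': 0.09156374316063996}
side 53.777505701129215 318.29451679913456 242.62143226537955 [[0.8044, -0.5941, 0.0021], [-0.3188, -0.4346, -0.8423], [0.5013, 0.6769, -0.539]] [-0.4484, 0.2194, 0.7673] [ 0.046 -0.69   0.599]
top 43.048133533007835 325.832177496524 233.60442301176542 [[-0.0086, -0.9999, 0.0103], [-0.9855, 0.0068, -0.1695], [0.1695, -0.0117, -0.9855]] [0.0094, 0.5411, 1.1813] [0.333 0.019 1.256]
```

View pics/top0.png

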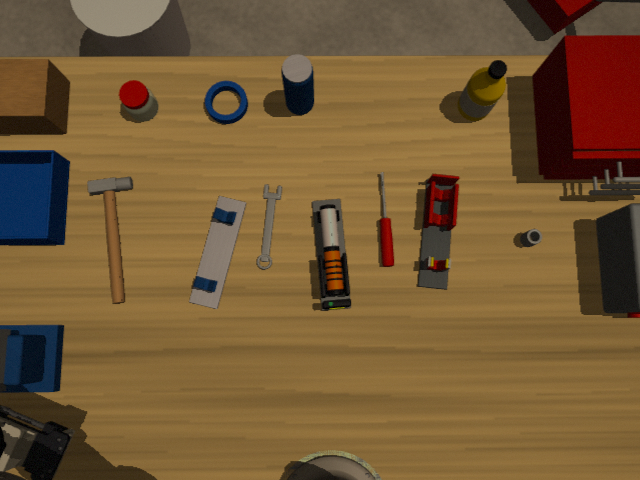

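View pics/side0.png

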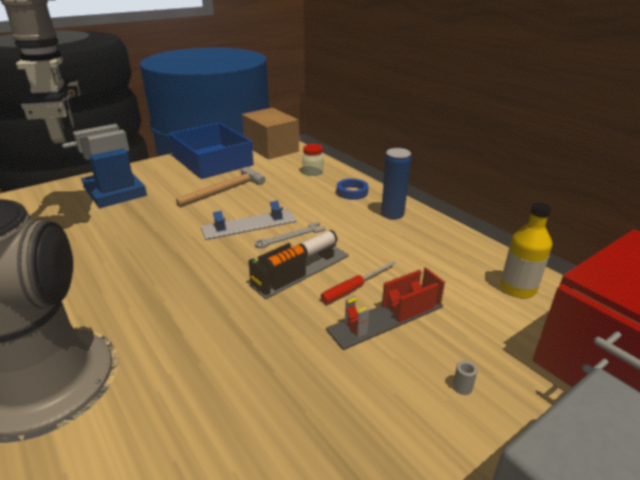

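The top view shows the lamp in its cradle at about (331,255), lens end up (+x), the V rest at about (218,252), and the red holder at about (438,232) with its lens cheeks at +x. Next I'll enlarge these areas.

```bash
python3 - <<'E'
import cv2
i=cv2.imread("pics/top0.png")
for n,(x,y,w,h) in {"rest":(180,185,80,130),"dock":(295,185,80,130),"hold":(400,165,80,130)}.items():
    c=cv2.resize(i[y:y+h,x:x+w],None,fx=4.5,fy=4.5,interpolation=cv2.INTER_CUBIC)
    for k in range(0,w,10):
        cv2.putText(c,str(x+k),(int((k+.5)*4.5)-8,8),0,.3,(0,0,255),1); cv2.line(c,(int((k+.5)*4.5),10),(int((k+.5)*4.5),14),(0,0,255),1)
    for k in range(0,h,10):
        cv2.putText(c,str(y+k)+"-",(0,int((k+.5)*4.5)+3),0,.3,(0,0,255),1)
    cv2.imwrite(f"pics/z_{n}.png",c)
import numpy as np
a=[cv2.imread(f"pics/z_{n}.png") for n in("rest","dock")]
cv2.imwrite("pics/z_rd.png",np.hstack(a))
E
```

```text
(no output)
```

View pics/z_rd.png

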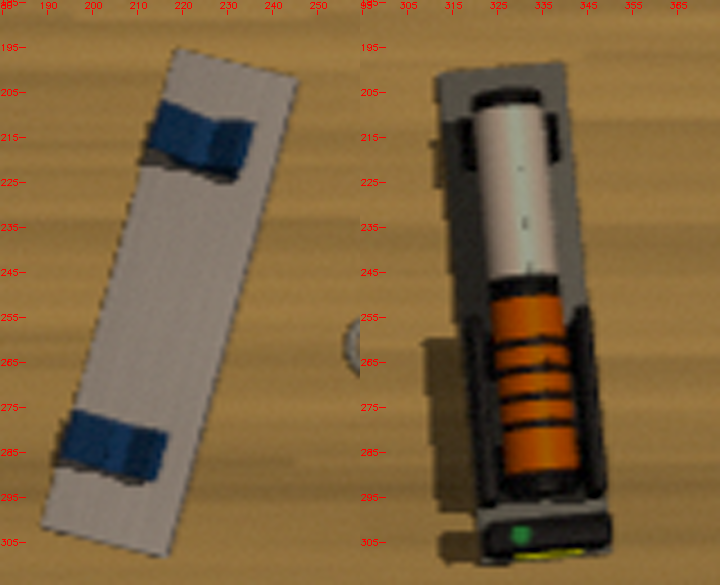

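View pics/z_hold.png

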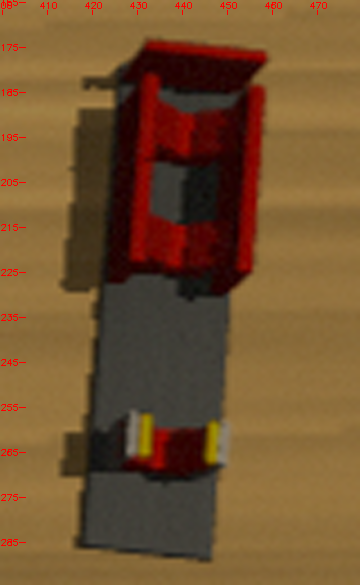

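```bash
python3 - <<'E'
import cv2
i=cv2.imread("pics/side0.png")
for n,(x,y,w,h) in {"srest":(195,190,110,60),"sdock":(240,220,120,80),"shold":(320,260,130,95)}.items():
    c=cv2.resize(i[y:y+h,x:x+w],None,fx=6,fy=6,interpolation=cv2.INTER_CUBIC)
    for k in range(0,w,10):
        cv2.putText(c,str(x+k),(int((k+.5)*6)-8,8),0,.3,(0,0,255),1); cv2.line(c,(int((k+.5)*6),10),(int((k+.5)*6),14),(0,0,255),1)
    for k in range(0,h,10):
        cv2.putText(c,str(y+k)+"-",(0,int((k+.5)*6)+3),0,.3,(0,0,255),1)
    cv2.imwrite(f"pics/z_{n}.png",c)
E
```

```text
(no output)
```

View pics/z_srest.png

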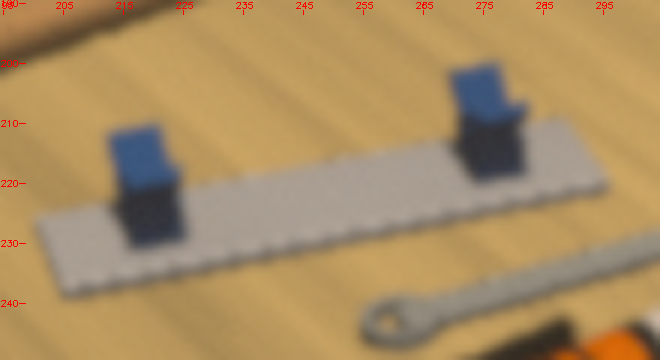

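View pics/z_sdock.png

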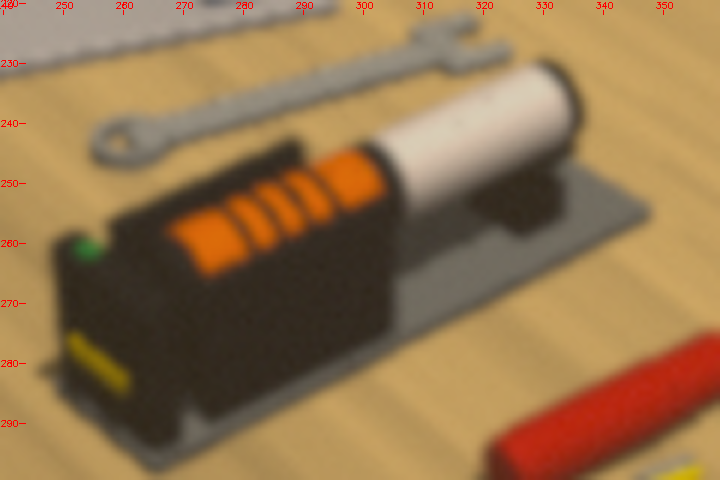

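View pics/z_shold.png

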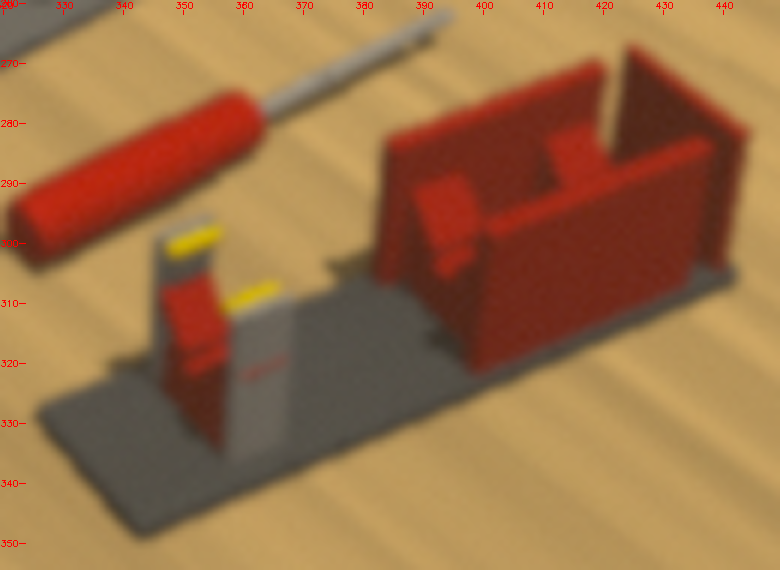

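```bash
cat > geo.py <<'E'
import numpy as np, pickle
from scipy.optimize import least_squares
from scipy.spatial.transform import Rotation as Ro
C={n:pickle.load(open(f"pics/{n}0.pkl","rb")) for n in("side","top")}
def proj(n,X):
    c=C[n]; f=240/np.tan(np.radians(c["fovy"])/2); P=np.atleast_2d(X)@np.array(c["R"]).T+np.array(c["t"])
    return np.c_[c["cx"]+f*P[:,0]/P[:,2], c["cy"]+f*P[:,1]/P[:,2]]
def ray(n,u,v,z):
    c=C[n]; f=240/np.tan(np.radians(c["fovy"])/2); R=np.array(c["R"]); o=-R.T@np.array(c["t"])
    d=R.T@np.array([(u-c["cx"])/f,(v-c["cy"])/f,1]); return o+d*(z-o[2])/d[2]
def fit(pts,x0):
    # pts: (cam,u,v,x,y,z mm local)
    def res(p):
        c,s=np.cos(p[2]),np.sin(p[2]); r=[]
        for n,u,v,x,y,z in pts:
            x,y,z=x/1e3,y/1e3,z/1e3
            r.append(proj(n,[p[0]+c*x-s*y,p[1]+s*x+c*y,z])[0]-[u,v])
        return np.array(r).ravel()
    s=least_squares(res,x0,loss="soft_l1"); return s.x,res(s.x).reshape(-1,2)
E
python3 - <<'E'
from geo import *
def T(ox,oy,s,n,L): return [(n,ox+u/s-.5,oy+v/s-.5,x,y,z) for u,v,x,y,z in L]
rest_t=T(180,185,4.5,"top",[(176,48,115,30,8),(298,80,115,-30,8),(166,557,-115,-30,8),(42,527,-115,30,8)])
rest_s=T(195,190,6,"side",[(38,225,-115,30,8),(65,287,-115,-30,8),(565,118,115,30,8),(608,183,115,-30,8)])
dock_t=T(295,185,4.5,"top",[(205,62,115,-30,8),(77,74,115,30,8)])
dock_s=T(240,220,6,"side",[(650,210,115,-30,8),(155,462,-115,-30,8)])
h_t=T(400,165,4.5,"top",[(78,545,-115,30,8),(212,558,-115,-30,8),(130,262,8,28,64),(143,75,95,28,64),(251,270,8,-28,64),(264,87,95,-28,64)])
h_s=T(320,260,6,"side",[(38,412,-115,30,8),(140,533,-115,-30,8),(735,278,115,-30,8),(488,238,8,-28,64),(712,150,95,-28,64),(388,138,8,28,64),(603,65,95,28,64)])
for nm,t,s,x0 in(("rest",rest_t,rest_s,(.4,.2,-.2)),("dock",dock_t,dock_s,(.3,0,0)),("hold",h_t,h_s,(.3,-.2,-.05))):
    for k,p in(("top",t),("side",s),("both",t+s)):
        x,r=fit(p,x0); print(nm,k,np.round(x,4),np.abs(r).max().round(2)); 
    print(r.round(1).tolist())
def tp(u,v,z): return ray("top",295+u/4.5-.5,185+v/4.5-.5,z).round(4)
print("lamp", tp(153,150,.05),tp(162,250,.05),"lens",tp(147,88,.066),"collar",tp(164,286,.066), "tail",tp(181,492,.066))
E
```

```text
rest top [ 0.5128  0.2287 -0.2492] 0.62
rest side [ 0.5116  0.2265 -0.2402] 1.01
rest both [ 0.5126  0.2285 -0.2482] 1.4
[[-0.1, -0.1], [0.4, -0.6], [0.5, 0.7], [-0.4, 0.3], [-0.6, -1.4], [-0.4, 0.3], [0.2, -0.4], [0.9, -0.6]]
dock top [ 0.5057 -0.0062  0.0895] 0.01
dock side [ 0.5056 -0.0048  0.0912] 0.86
dock both [ 0.5056 -0.0056  0.0861] 0.76
[[-0.1, 0.1], [-0.1, -0.0], [0.8, -0.6], [-0.4, 0.6]]
hold top [ 0.5483 -0.2251 -0.1145] 0.86
hold side [ 0.5469 -0.2272 -0.1123] 1.66
hold both [ 0.5478 -0.2259 -0.1137] 1.56
[[0.9, 0.5], [0.2, 0.7], [-0.3, -0.1], [0.1, -0.6], [0.7, 1.1], [0.8, -0.4], [-1.0, -1.2], [-0.2, -0.5], [1.5, -1.1], [0.8, -0.0], [0.8, -0.3], [-1.4, -0.1], [-0.9, -1.6]]
lamp [ 5.728e-01 -4.000e-04  5.000e-02] [ 0.5273 -0.004   0.05  ] lens [0.5978 0.0022 0.066 ] collar [ 0.5087 -0.0044  0.066 ] tail [ 0.4184 -0.0109  0.066 ]
```

```bash
python3 -m creep '[0.75,0.02,-0.03,0,0.03, 0.75,0.032,-0.049,0,0.05, 0.75,0.032,-0.049,0,0.05, 0.75,0.032,-0.049,0,0.05, 0.75,0.032,-0.049,0,0.05, 0.75,0.032,-0.049,0,0.05, 0.75,0.032,-0.049,0,0.05, 0.75,0.032,-0.049,0,0.05, 0.75,0.032,-0.049,0,0.05, 0.75,0,0,0,0]' 40
```

```text
time: 1.35
tool_pos: [0.4796, 0.0487, 0.2481]
tool_rot: [-3.138, -0.002, -3.083]
contact_force: [-0.3, 0.0, -0.6]
opening: 0.0688
```

```bash
python3 -m creep '[0.75,0.022,-0.026,-0.04,0.02, 0.75,0.021,-0.026,-0.04,0, 0.75,0,0,0,0,0.75,0,0,0,0]' 40; python3 - <<'E'
from cell import read_camera
import cv2
for n,(x,y,w,h) in {"top":(270,160,130,160),"side":(220,140,160,160)}.items():
    c=read_camera(n)["image"][:,:,::-1]; cv2.imwrite(f"pics/{n}1.png",cv2.resize(c[y:y+h,x:x+w],None,fx=3.7,fy=3.7,interpolation=cv2.INTER_CUBIC))
E
```

```text
time: 1.85
tool_pos: [0.5221, -0.0015, 0.1663]
tool_rot: [-3.141, -0.003, -3.063]
contact_force: [-0.0, 0.3, -0.3]
opening: 0.0688
```

View pics/top1.png

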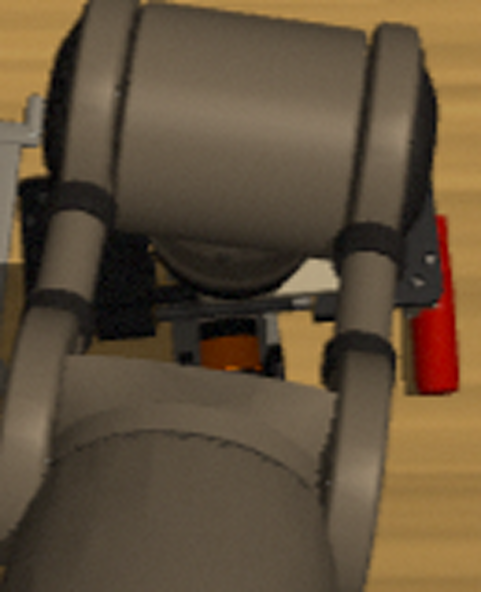

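View pics/side1.png

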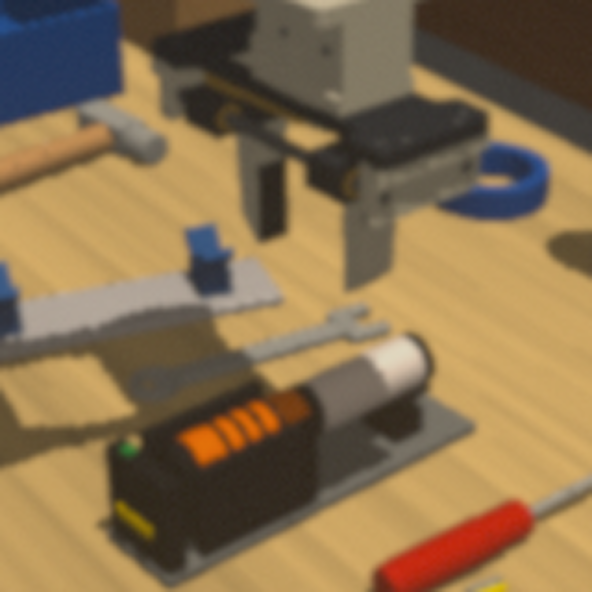

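The side view shows the open fingers above the lens half, at about (265,200) and (368,240) in the crop and clear of the black cheeks. I'll go down.

```bash
python3 -m creep '[0.75,0,-0.001,-0.035,0, 0.75,0,-0.001,-0.035,0, 0.75,0,0,-0.025,0, 0.75,0,0,-0.012,0, 0.75,0,0,0,0]' 40
```

```text
time: 2.58
tool_pos: [0.5243, 0.0003, 0.0641]
tool_rot: [-3.138, 0.011, -3.057]
contact_force: [0.8, 0.5, 0.4]
opening: 0.0685
```

```bash
python3 -m creep '[0.75,-0.001,-0.004,-0.008,0, 0.75,0,0,0,0, 0.75,0,0,0,0]' 40; python3 -m creep '[0.2,0,0,0,0, 0.2,0,0,0,0, 0.2,0,0,0,0, 0.2,0,0,0,0, 0.2,0,0,0,0]' 40
```

```text
time: 2.95
tool_pos: [0.5248, -0.004, 0.0581]
tool_rot: [-3.137, 0.015, -3.057]
contact_force: [0.3, 0.1, -0.4]
opening: 0.069
time: 3.58
tool_pos: [0.5251, -0.0029, 0.0589]
tool_rot: [-3.138, 0.017, -3.058]
contact_force: [0.0, 4.5, 2.3]
opening: 0.031
```

```bash
python3 -m creep '[0.2,0,0,0.02,0, 0.2,0,0,0.03,0, 0.2,0,0,0.03,0, 0.2,0,0,0.02,0, 0.2,0,0,0,0, 0.2,0,0,0,0]' 40; python3 - <<'E'
from cell import read_camera
import cv2
for n,(x,y,w,h) in {"side":(220,140,160,160)}.items():
    c=read_camera(n)["image"][:,:,::-1]; cv2.imwrite(f"pics/{n}2.png",cv2.resize(c[y:y+h,x:x+w],None,fx=3.7,fy=3.7,interpolation=cv2.INTER_CUBIC))
E
```

```text
time: 4.32
tool_pos: [0.5223, -0.002, 0.1584]
tool_rot: [-3.14, 0.009, -3.057]
contact_force: [-1.3, -0.0, -3.2]
opening: 0.0308
```

View pics/side2.png

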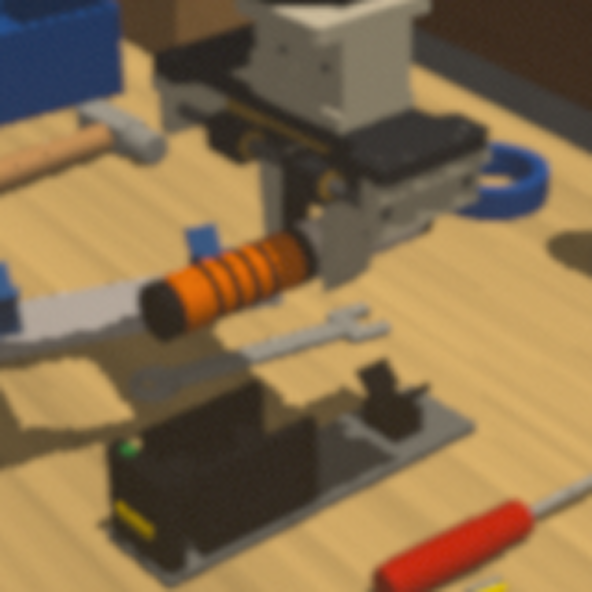

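```bash
python3 - <<'E'
from geo import *
c,s=np.cos(.084),np.sin(.084)
for d in(102,107,112):
  for z in(.14,.146,.152,.158): print(d,z,proj("side",[.5223-d/1e3*c,-.002-d/1e3*s,z]).round(1))
E
```

```text
102 0.14 [[263.6 227.8]]
102 0.146 [[263.4 225.1]]
102 0.152 [[263.2 222.3]]
102 0.158 [[263.  219.6]]
107 0.14 [[261.4 228.7]]
107 0.146 [[261.2 226. ]]
107 0.152 [[261.  223.2]]
107 0.158 [[260.8 220.4]]
112 0.14 [[259.3 229.6]]
112 0.146 [[259.1 226.9]]
112 0.152 [[258.9 224.1]]
112 0.158 [[258.6 221.3]]
```

```bash
python3 -m creep '[0.2,0,0.02,0,-0.05, 0.2,0.001,0.04,0,-0.07, 0.2,0.001,0.045,0,-0.07, 0.2,0.001,0.045,0,-0.07, 0.2,0.001,0.045,0,-0.06, 0.2,0.001,0.02,0,-0.01, 0.2,0,0,0,0, 0.2,0,0,0,0]' 40
```

```text
time: 5.38
tool_pos: [0.5231, 0.2177, 0.1482]
tool_rot: [-3.135, -0.006, 2.883]
contact_force: [-0.2, -0.5, -1.9]
opening: 0.031
```

```bash
python3 -m creep '[0.2,0.004,0.007,-0.02,0.011, 0.2,0,0,-0.02,0, 0.2,0,0,-0.02,0, 0.2,0,0,-0.008,0, 0.2,0,0,0,0]' 40;  python3 - <<'E'
from cell import read_camera
import cv2
for n,(x,y,w,h) in {"side":(180,130,160,160)}.items():
    c=read_camera(n)["image"][:,:,::-1]; cv2.imwrite(f"pics/{n}3.png",cv2.resize(c[y:y+h,x:x+w],None,fx=3.7,fy=3.7,interpolation=cv2.INTER_CUBIC))
E
```

```text
time: 6.0
tool_pos: [0.5273, 0.2216, 0.0735]
tool_rot: [-3.133, -0.009, 2.891]
contact_force: [-0.0, 0.8, -2.0]
opening: 0.0311
```

View pics/side3.png

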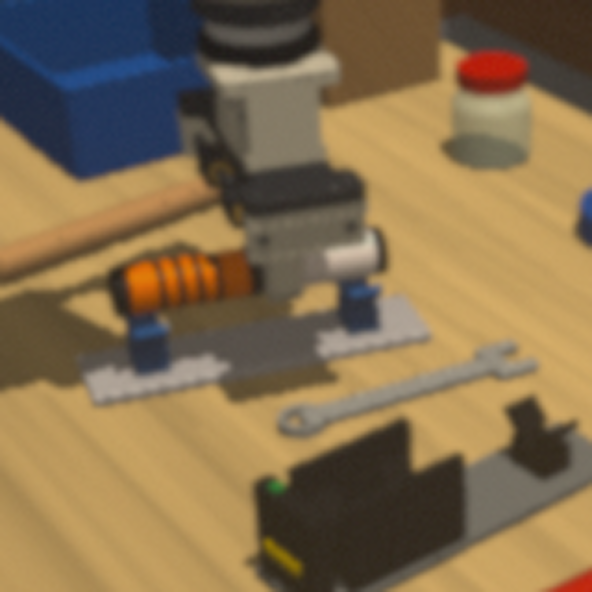

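The lamp hangs just over both blue saddles, at (148,340) and (358,300) in the crop. I'll lower it the rest of the way.

```bash
python3 -m creep '[0.2,0,0.003,-0.005,0, 0.2,0,0,-0.005,0, 0.2,0,0,-0.004,0, 0.2,0,0,0,0]' 40
```

```text
time: 6.55
tool_pos: [0.5286, 0.2253, 0.0607]
tool_rot: [-3.135, -0.005, 2.891]
contact_force: [0.3, 1.2, -2.5]
opening: 0.0307
```

```bash
python3 -m creep '[0.2,0,0,-0.002,0, 0.2,0,0,-0.001,0, 0.2,0,0,0,0]' 40; python3 -m creep '[0.2,0,0,-0.002,0, 0.2,0,0,0,0]' 40
```

```text
time: 6.92
tool_pos: [0.5293, 0.226, 0.0589]
tool_rot: [-3.137, -0.003, 2.891]
contact_force: [-0.9, -0.4, -0.3]
opening: 0.0307
time: 7.18
tool_pos: [0.5294, 0.226, 0.059]
tool_rot: [-3.137, -0.002, 2.891]
contact_force: [0.5, 0.6, -1.2]
opening: 0.031
```

```bash
python3 -m creep '[0.6,0,0,0,0, 0.6,0,0,0,0, 0.6,0,0,0,0, 0.6,0,0,0,0, 0.6,0,0,0,0, 0.6,0,0,0,0, 0.6,0,0,0,0]' 40; python3 -m creep '[0.7,0,0,0.03,0, 0.7,0,0,0.03,0,0.7,0,0,0.03,0,0.7,-0.04,0.01,0.01,0, 0.7,0,0,0,0]';  python3 - <<'E'
from cell import read_camera
import cv2
for n,(x,y,w,h) in {"side":(180,130,160,160),"top":(170,160,130,160)}.items():
    c=read_camera(n)["image"][:,:,::-1]; cv2.imwrite(f"pics/{n}4.png",cv2.resize(c[y:y+h,x:x+w],None,fx=3.7,fy=3.7,interpolation=cv2.INTER_CUBIC))
E
```

```text
time: 8.05
tool_pos: [0.5294, 0.2255, 0.0582]
tool_rot: [-3.136, -0.002, 2.891]
contact_force: [-0.7, 1.1, 0.1]
opening: 0.0553
time: 8.68
tool_pos: [0.4881, 0.2354, 0.1607]
tool_rot: [-3.136, -0.003, 2.89]
contact_force: [-0.2, -0.1, 0.1]
opening: 0.0644
```

View pics/side4.png

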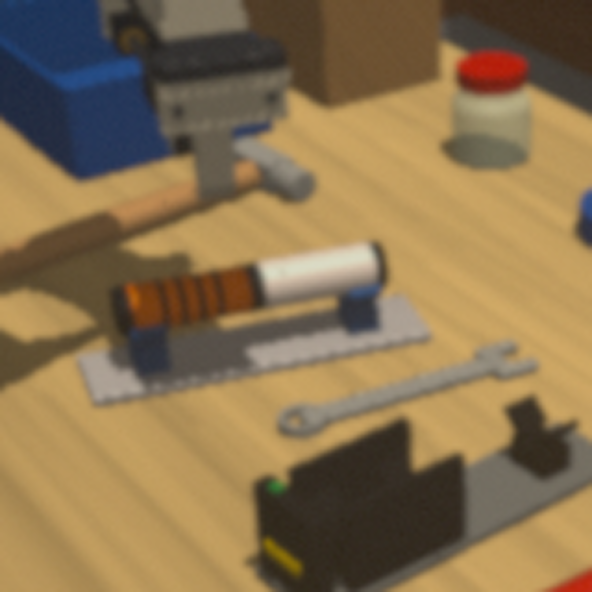

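View pics/top4.png

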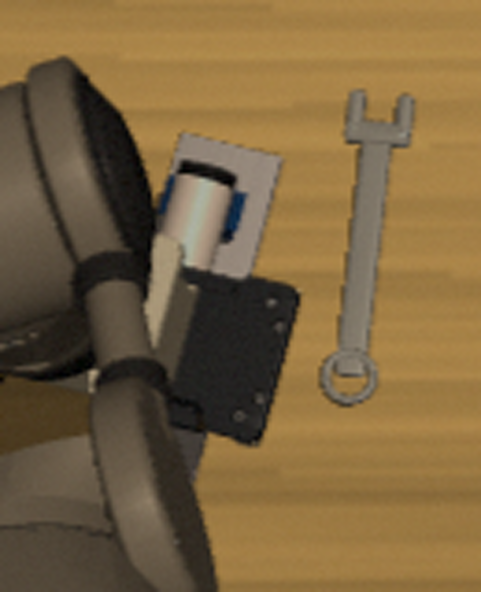

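The lamp lies in both saddles, lens at +x: tail at (122,308), collar at (258,285), lens end at (380,265) in the side crop. I'll measure where it lies along the rest.

```bash
python3 - <<'E'
from geo import *
c,s=np.cos(-.248),np.sin(-.248)
for d in(-6,-3,0,3,6):
  f=lambda l,z=.05:proj("side",[.5125+(d+l)/1e3*c,.2285+(d+l)/1e3*s,z]).round(1)[0]
  g=lambda l,z=.066:proj("top",[.5125+(d+l)/1e3*c,.2285+(d+l)/1e3*s,z]).round(1)[0]
  print(d,f(-90),f(0),f(90),g(90))
print((170+207/3.7-.5,160+165/3.7-.5))
E
```

```text
-6 [208.3 214.8] [245.3 208. ] [280.5 201.5] [224.2 206.6]
-3 [209.5 214.6] [246.5 207.8] [281.7 201.3] [224.6 205.1]
0 [210.8 214.3] [247.7 207.6] [282.8 201.1] [224.9 203.7]
3 [212.1 214.1] [248.9 207.3] [284.  200.9] [225.3 202.3]
6 [213.3 213.9] [250.1 207.1] [285.1 200.7] [225.7 200.9]
(225.44594594594594, 204.09459459459458)
```

```bash
python3 -m creep '[0.7,-0.010,0.002,-0.02,0.003, 0.7,0,0,-0.03,0, 0.7,0,0,-0.03,0, 0.7,0,0,-0.012,0, 0.7,0,0,0,0, 0.7,0,0,0,0]' 50
```

```text
time: 9.52
tool_pos: [0.4849, 0.236, 0.065]
tool_rot: [-3.138, 0.001, 2.89]
contact_force: [0.2, 1.1, 0.6]
opening: 0.0642
```

```bash
python3 -m creep '[0.7,-0.007,0.001,-0.008,0.003, 0.7,0,0,0,0, 0.7,0,0,0,0]' 50; python3 -m creep '[0.2,0,0,0,0, 0.2,0,0,0,0, 0.2,0,0,0,0, 0.2,0,0,0,0, 0.2,0,0,0,0]' 50
```

```text
time: 9.9
tool_pos: [0.4783, 0.2374, 0.0583]
tool_rot: [-3.139, 0.004, 2.893]
contact_force: [-0.2, -0.6, 0.6]
opening: 0.0641
time: 10.52
tool_pos: [0.4791, 0.2387, 0.0591]
tool_rot: [3.141, 0.006, 2.893]
contact_force: [0.6, -0.1, -0.6]
opening: 0.0307
```

```bash
python3 -m creep '[0.2,0,0,0.02,0, 0.2,0,0,0.03,0, 0.2,0,0,0.03,0, 0.2,0,0,0.03,0, 0.2,0,0,0.01,0, 0.2,0,0,0,0]' 50;  python3 - <<'E'
from cell import read_camera
import cv2
for n,(x,y,w,h) in {"side":(180,110,160,160)}.items():
    c=read_camera(n)["image"][:,:,::-1]; cv2.imwrite(f"pics/{n}5.png",cv2.resize(c[y:y+h,x:x+w],None,fx=3.7,fy=3.7,interpolation=cv2.INTER_CUBIC))
E
```

```text
time: 11.28
tool_pos: [0.4757, 0.2366, 0.1786]
tool_rot: [-3.135, -0.003, 2.893]
contact_force: [-0.7, 0.3, -2.7]
opening: 0.0307
```

View pics/side5.png

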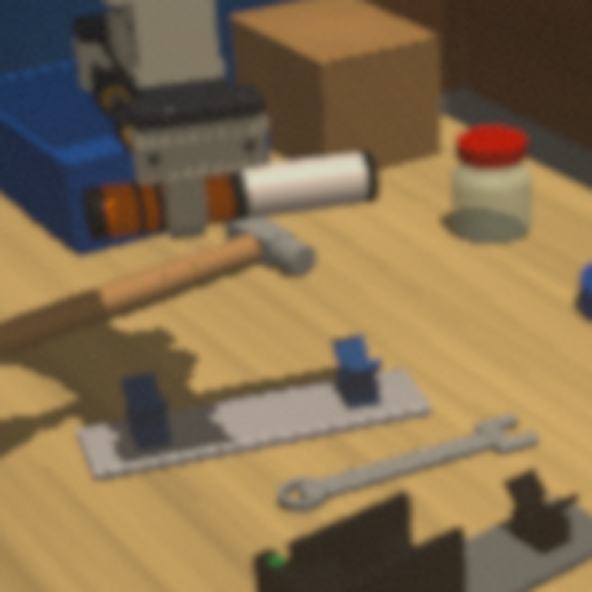

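```bash
python3 - <<'E'
from geo import *
c,s=np.cos(-.248),np.sin(-.248)
for z in (.15,.16,.17,.18):
  f=lambda l:proj("side",[.4757+(36+l)/1e3*c,.2366+(36+l)/1e3*s,z]).round(1)[0]
  print(z,f(-90),f(90))
E
```

```text
0.15 [204.8 175.9] [280.7 164. ]
0.16 [204.3 171.8] [280.5 160.1]
0.17 [203.7 167.7] [280.4 156.1]
0.18 [203.1 163.5] [280.2 152.1]
```

```bash
python3 -m creep '[0.2,0.002,-0.025,0,0.01, 0.2,0.004,-0.045,0,0.015, 0.2,0.004,-0.05,0,0.015, 0.2,0.004,-0.05,0,0.015, 0.2,0.004,-0.05,0,0.015, 0.2,0.004,-0.05,0,0.015, 0.2,0.004,-0.05,0,0.015, 0.2,0.004,-0.05,0,0.015, 0.2,0.004,-0.045,0,0.015, 0.2,0.002,-0.025,0,0.01, 0.2,0,0,0,0, 0.2,0,0,0,0]' 50
```

```text
time: 12.82
tool_pos: [0.5022, -0.2157, 0.159]
tool_rot: [-3.137, -0.034, 3.039]
contact_force: [-0.1, 0.4, -2.3]
opening: 0.0308
```

```bash
python3 -m creep '[0.2,0.010,-0.006,0,-0.012, 0.2,0,0,0,0, 0.2,0,0,0,0]' 50;  python3 - <<'E'
from cell import read_camera
import cv2
for n,(x,y,w,h) in {"side":(310,180,160,160),"top":(390,140,130,160)}.items():
    c=read_camera(n)["image"][:,:,::-1]; cv2.imwrite(f"pics/{n}6.png",cv2.resize(c[y:y+h,x:x+w],None,fx=3.7,fy=3.7,interpolation=cv2.INTER_CUBIC))
E
```

```text
time: 13.2
tool_pos: [0.5131, -0.2196, 0.1585]
tool_rot: [-3.138, -0.035, 3.029]
contact_force: [-1.1, -0.2, -2.5]
opening: 0.031
```

View pics/side6.png

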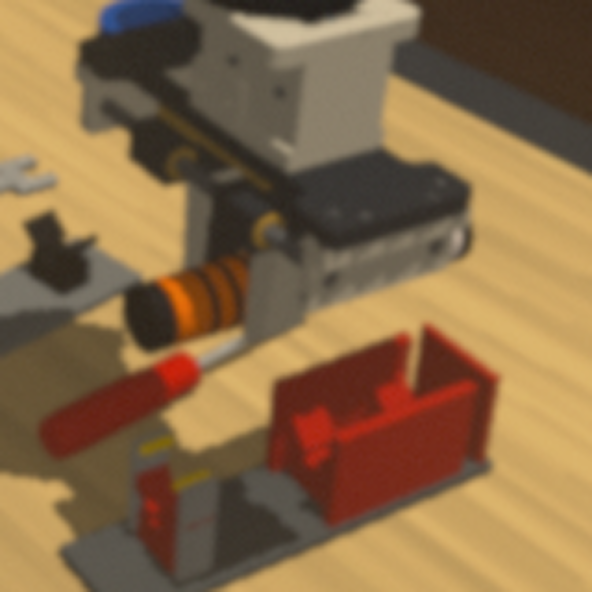

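View pics/top6.png

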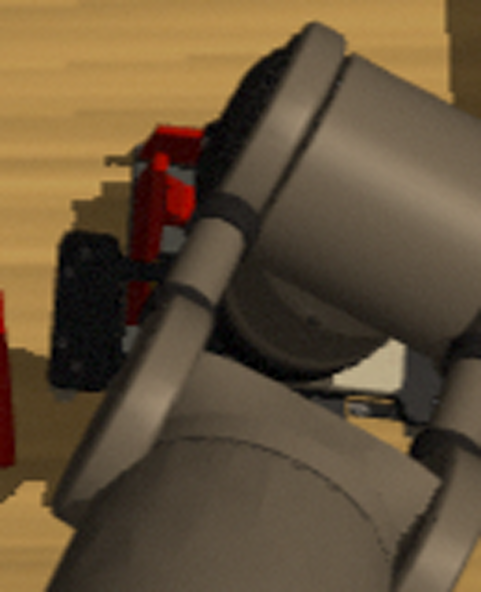

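```bash
python3 -m creep '[0.2,0,-0.002,-0.02,0, 0.2,0,0,-0.02,0, 0.2,0,0,-0.012,0, 0.2,0,0,0,0, 0.2,0,0,0,0]' 50;  python3 - <<'E'
from cell import read_camera
import cv2
for n,(x,y,w,h) in {"side":(310,200,160,160)}.items():
    c=read_camera(n)["image"][:,:,::-1]; cv2.imwrite(f"pics/{n}7.png",cv2.resize(c[y:y+h,x:x+w],None,fx=3.7,fy=3.7,interpolation=cv2.INTER_CUBIC))
E
```

```text
time: 13.92
tool_pos: [0.5138, -0.2216, 0.107]
tool_rot: [-3.137, -0.031, 3.029]
contact_force: [-0.3, -1.0, -2.5]
opening: 0.031
```

View pics/side7.png

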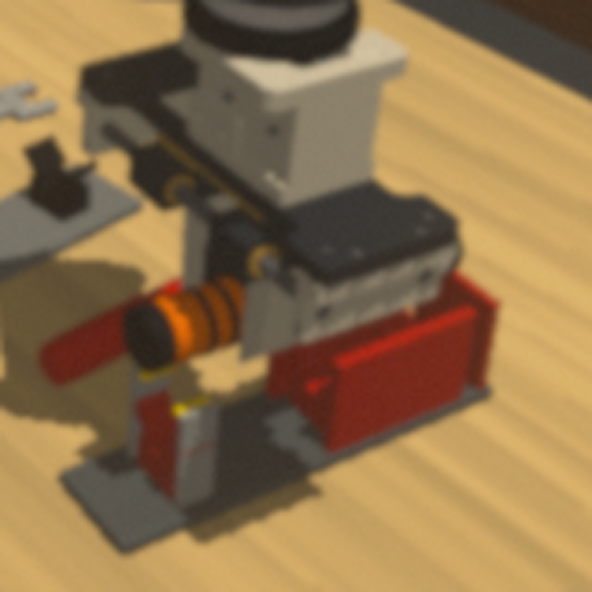

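```bash
python3 - <<'E'
from geo import *
for a,c0 in((-.1137,(.5478,-.2258)),):
  c,s=np.cos(a),np.sin(a)
  for y in(-4,0,4):
    p=np.array([c0[0]-.09*c-s*y/1e3,c0[1]-.09*s+c*y/1e3,.1027]); print(y,proj("side",p).round(1), proj("side",p+[.004*c,.004*s,0]).round(1))
  d=np.array([.5138-c0[0],-.2216-c0[1]]); print(d@[c,s],d@[-s,c])
E
```

```text
-4 [[348.5 291.8]] [[350.5 291. ]]
0 [[347.2 290.5]] [[349.2 289.8]]
4 [[345.9 289.2]] [[347.9 288.5]]
-0.0342569776786764 0.0003154050136908718
```

```bash
python3 -m creep '[0.2,0,0,-0.009,0, 0.2,0,0,-0.009,0, 0.2,0,0,0,0, 0.2,0,0,0,0]' 50; python3 -m creep '[0.2,0,0,-0.004,0, 0.2,0,0,-0.004,0, 0.2,0,0,0,0]'
```

```text
time: 14.48
tool_pos: [0.5141, -0.2218, 0.0886]
tool_rot: [-3.136, -0.03, 3.029]
contact_force: [0.5, -0.0, -2.1]
opening: 0.031
time: 14.85
tool_pos: [0.5146, -0.2215, 0.0809]
tool_rot: [-3.136, -0.029, 3.029]
contact_force: [-0.3, 2.0, -0.3]
opening: 0.0311
```

```bash
python3 -m creep '[0.2,0,0,-0.006,0, 0.2,0,0,-0.006,0]'; python3 -m creep '[0.2,0,0,-0.006,0, 0.2,0,0,-0.004,0]'
```

```text
time: 15.1
tool_pos: [0.5163, -0.2219, 0.0716]
tool_rot: [-3.134, -0.024, 3.03]
contact_force: [-1.9, 4.5, 11.8]
opening: 0.031
time: 15.35
tool_pos: [0.5167, -0.2215, 0.0639]
tool_rot: [-3.134, -0.022, 3.032]
contact_force: [-5.3, 2.4, 7.2]
opening: 0.0307
```

```bash
python3 -m creep '[0.2,0,0,-0.004,0, 0.2,0,0,-0.002,0, 0.2,0,0,0,0]';  python3 - <<'E'
from cell import read_camera
import cv2
for n,(x,y,w,h) in {"side":(310,200,160,160)}.items():
    c=read_camera(n)["image"][:,:,::-1]; cv2.imwrite(f"pics/{n}8.png",cv2.resize(c[y:y+h,x:x+w],None,fx=3.7,fy=3.7,interpolation=cv2.INTER_CUBIC))
E
```

```text
time: 15.72
tool_pos: [0.5164, -0.2214, 0.0589]
tool_rot: [-3.133, -0.022, 3.032]
contact_force: [-2.6, 2.2, 2.9]
opening: 0.031
```

View pics/side8.png

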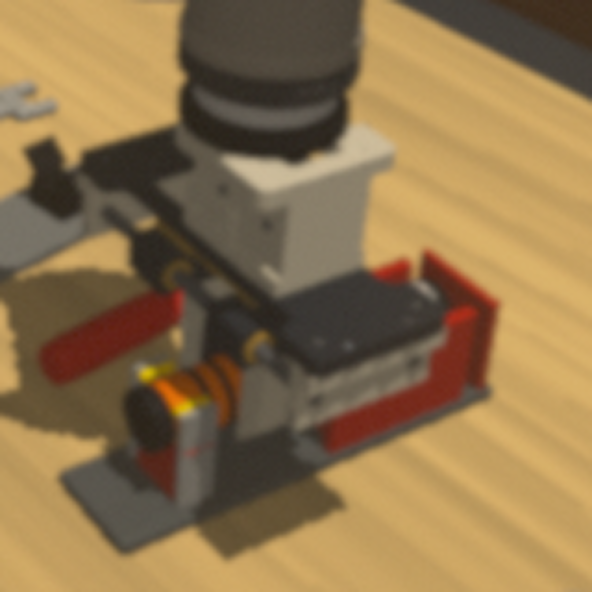

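The handle is now under the yellow rollers, at (155,372) and (190,405) in the crop. I'll press down a touch more, release, then lift and check.

```bash
python3 -m creep '[0.2,0,0,-0.004,0, 0.2,0,0,0,0]'; python3 -m creep '[0.6,0,0,0,0, 0.6,0,0,0,0, 0.6,0,0,0,0, 0.6,0,0,0,0, 0.6,0,0,0,0, 0.6,0,0,0,0]'; python3 -m creep '[0.6,0,0,0.03,0, 0.6,0,0,0.03,0, 0.6,0,0,0.04,0, 0.6,-0.05,0,0.04,0, 0.6,-0.05,0.04,0,0, 0.6,0,0.05,0,0,0.6,0,0.05,0,0,0.6,0,0.05,0,0,0.6,0,0.05,0,0,0.6,0,0,0,0]';  python3 - <<'E'
from cell import read_camera
import cv2
for n,(x,y,w,h) in {"side":(320,260,130,95),"top":(400,165,80,130)}.items():
    c=read_camera(n)["image"][:,:,::-1]; cv2.imwrite(f"pics/{n}9.png",cv2.resize(c[y:y+h,x:x+w],None,fx=6 if n=="side" else 4.5,fy=6 if n=="side" else 4.5,interpolation=cv2.INTER_CUBIC))
E
```

```text
time: 16.02
tool_pos: [0.5167, -0.2212, 0.0589]
tool_rot: [-3.132, -0.02, 3.033]
contact_force: [-2.4, 1.5, -1.0]
opening: 0.031
time: 16.77
tool_pos: [0.5174, -0.2223, 0.0578]
tool_rot: [-3.131, -0.019, 3.032]
contact_force: [-0.6, 0.5, 0.3]
opening: 0.055
time: 18.02
tool_pos: [0.4148, 0.0236, 0.2008]
tool_rot: [-3.131, -0.015, 3.03]
contact_force: [-0.2, -0.4, -0.7]
opening: 0.0555
```

View pics/side9.png

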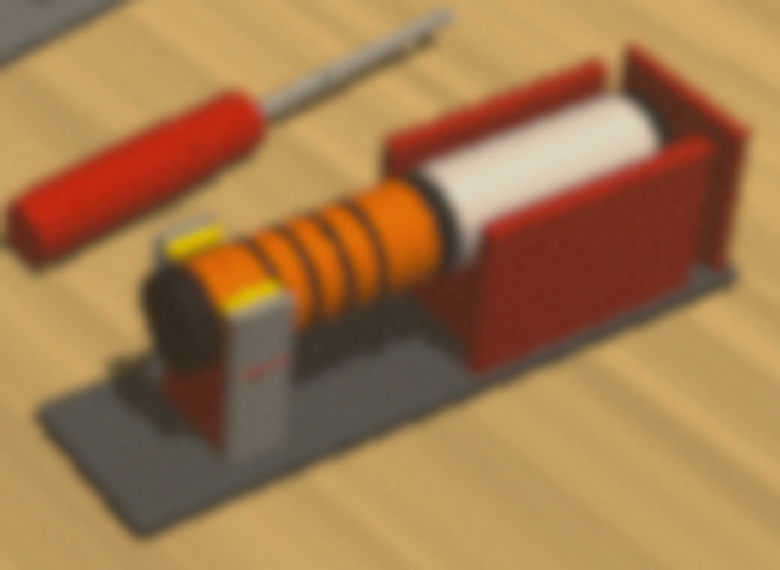

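View pics/top9.png

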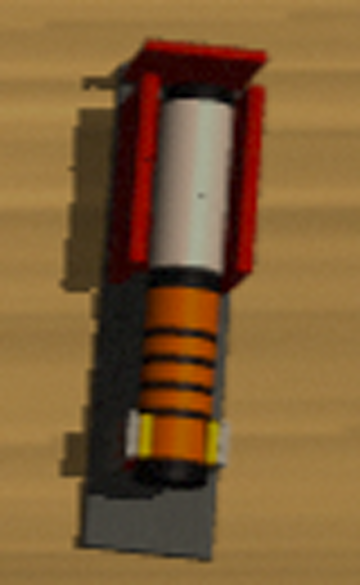

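```bash
python3 - <<'E'
from geo import *
c,s=np.cos(-.1137),np.sin(-.1137)
P=lambda n,l,z,y=0:proj(n,[.5478+l/1e3*c-s*y/1e3,-.2258+l/1e3*s+c*y/1e3,z])[0]
o=lambda n,p:((p-[320,260]+.5)*6 if n=="side" else (p-[400,165]+.5)*4.5).round(0)
for d in(-6,0,6): print(d,"tail side",o("side",P("side",d-90,.05)),"tail top-of-face",o("side",P("side",d-90,.066)),"bottom",o("side",P("side",d-90,.034)),"collar top",o("top",P("top",d,.066)),"lens",o("top",P("top",d+90,.066)),"tail",o("top",P("top",d-90,.066)))
E
```

```text
-6 tail side [142. 336.] tail top-of-face [144. 293.] bottom [141. 377.] collar top [190. 298.] lens [204. 102.] tail [175. 500.]
0 tail side [160. 329.] tail top-of-face [162. 287.] bottom [158. 370.] collar top [191. 285.] lens [205.  89.] tail [176. 487.]
6 tail side [177. 322.] tail top-of-face [179. 280.] bottom [175. 364.] collar top [192. 272.] lens [206.  76.] tail [177. 473.]
```

```bash
python3 - <<'E'
from cell import read_camera,telemetry
from geo import *
import cv2
im=read_camera("side")["image"][:,:,::-1]; x,y,w,h=335,290,45,45
c=cv2.resize(im[y:y+h,x:x+w],None,fx=13,fy=13,interpolation=cv2.INTER_CUBIC)
c=np.clip(255*(c/255.)**.5,0,255).astype(np.uint8)
cc,s=np.cos(-.1137),np.sin(-.1137)
for d,col in((3,(0,255,0)),):
  pts=[]
  for a in np.linspace(0,2*np.pi,40):
    l=d-90;yy=16*np.cos(a);z=.05+.016*np.sin(a)
    p=proj("side",[.5478+l/1e3*cc-s*yy/1e3,-.2258+l/1e3*s+cc*yy/1e3,z])[0]; pts.append((p-[x,y]+.5)*13)
  for p in pts: cv2.circle(c,tuple(int(v) for v in p),2,col,-1)
cv2.imwrite("pics/tail10.png",c); print(telemetry.observe()["time"])
E
```

```text
18.175
```

View pics/tail10.png

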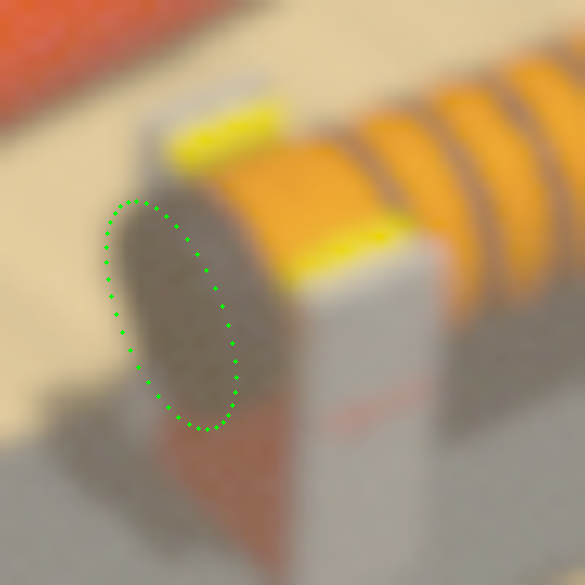

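The yellow rollers are back at their starting pixels: (190,243) and (255,297) now, (193,242) and (252,297) before. The tail outline matches the seated prediction to about 1 px (2–3 mm), so I'm handing in.

```bash
python3 - <<'E'
from cell import workorder
print(workorder.hand_in())
E
```

```text
the job is handed in; nothing more can be done
None
```

The lamp is stowed in the red holder and released, and the job was handed in at about 18 s; no verdict was reported.

I took the lamp by its lens half about 15 mm from centre, laid it in the blue V rest and let go. I then took it again about 36 mm along the handle and pressed it into the holder. The push peaked near 12 N, then dropped to about zero at the seated height.

**Last pictures:**
- The lens lies between the cheeks and the handle is under the yellow rollers. The jaws are back at their starting pixel positions, so they look closed.
- The tail outline matches the seated prediction to about 1 px, or 2–3 mm.
- The arm was well clear, and the screwdriver, the only tool in these crops, looked unmoved.

**Disagreements and gaps:**
- The top view puts the lamp 1–2 px (up to about 4 mm) left of my fitted holder axis. The lamp looks centred between the cheeks, so I put that down to error in my fit.
- Position estimates along the holder ranged from about 0 to +4 mm, within the 15 mm allowed.
- I did not press on the lamp from above again after letting go.

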